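Start the tray sealer on a tray of kiwi

TASK

Start the tray sealer with the closed fingers, only pressing and pushing: first push its propped-up lid down until it is fully shut, then press the orange half of the rocker switch down so that the power is on, then press the green key fully down and let it come back up. Do not press the red or blue key, and do not lift, carry or push about the kiwi tray or any of the loose things around.

Things in the scene. Friction and masses are not known exactly. Their poses are not given: they have to be found in the camera images.
- sealer: countertop tray sealer, fixed, 340 mm deep (x), 400 mm wide (y). Origin: centre of its underside on the table; z up. Its -x side, a grey console 70 mm high, faces the robot; behind it a steel well with walls 90 mm high. The four controls stand in a row on the console at x = -120 mm, y = -105, -35, 35, 105 mm; which is in which place varies
- lid (a joint): sealer lid, a steel frame with clear window and black front bar, hinged at the far side of the well (hinge line along the sealer's y, at its x = +162 mm, 94 mm above the table). Rad: 0 = fully shut, starts 0.3 to 0.6 open, limit 1.0. Stiff hinge: stays at any angle it is left at; about 3 N down on the bar moves it
- lid_bar (a point): middle of the top face of the black front bar of the lid (bar 360 mm long, 34 mm wide; 217 mm from the hinge line); 106 mm above the table when the lid is shut, at x = -55 mm in the sealer's frame. Moves with the lid
- rocker (a joint): power rocker switch in a black 64 x 40 mm frame on the console; tilts about the sealer's y axis. 0 = off (white half level, orange half, away from the robot, raised), 0.44 rad = on (orange half pushed down level). Stays where it is left; about 3 N on the orange half tips it
- rocker_on (a point): point to press: the middle of the top face of the rocker's orange half (each half 27 x 26 mm), 17 mm from the pivot, about 96 mm above the table when off and 89 mm when on. Moves with the rocker
- key_green (a joint): green start key: round spring push key, 32 mm across, in a 48 mm black collar standing on the sealer's console. Joint value: 0 at rest, grows as it is pressed down, 0.006 m fully down (about 5 N); it springs back when let go
- key_green_top (a point): centre of the top face of the green key (about 92 mm above the table when not pressed)
- key_red (a joint): red key: round spring push key, 32 mm across, in a 48 mm black collar standing on the sealer's console. Joint value: 0 at rest, grows as it is pressed down, 0.006 m fully down (about 5 N); it springs back when let go
- key_red_top (a point): centre of the top face of the red key (about 92 mm above the table when not pressed)
- key_blue (a joint): blue key: round spring push key, 32 mm across, in a 48 mm black collar standing on the sealer's console. Joint value: 0 at rest, grows as it is pressed down, 0.006 m fully down (about 5 N); it springs back when let go
- key_blue_top (a point): centre of the top face of the blue key (about 92 mm above the table when not pressed)
- kiwi_tray: loose white tray of kiwi halves, 130 x 190 x 35 mm, lying in the sealer's well (well floor 40 mm above the table). Origin at the centre of its underside
- cutter: loose steel pastry ring, 42 mm across, 35 mm tall, standing on the +y end of the console. Origin at the centre of its underside
- nozzle: loose brass piping nozzle, cone 34 mm across and 42 mm tall, standing on the -y end of the console. Origin at the centre of its underside
- bowl: loose steel mixing bowl, 200 mm across, 85 mm tall, on the table. Origin at the centre of its underside
- pan: loose open steel pan, 170 x 110 x 65 mm, on the table. Origin at the centre of its underside
- jar: loose amber jar with white cap, 68 mm across, 110 mm tall, on the table. Origin at the centre of its underside
- cup: loose blue cup, 76 mm across, 80 mm tall, on the table. Origin at the centre of its underside
- spatula: loose spatula with a white handle, 280 mm long, lying on the table along its own x axis, handle to -x. Origin halfway along it, at table height; blade 65 mm wide
Mind the look-alikes: they are no part of the job. Leave any pink look-alike of the kiwi_tray alone.

How it is judged (in metres and radians):
On the way, in this order (a step that is already met when the one before it is completed fails the run):
1. the lid is fully shut (value of joint lid below 0.04 rad and value of joint rocker below 0.1 rad), for 0.2 s.
2. the rocker's orange half is down (power on), with the lid shut (value of joint rocker above 0.36 rad and value of joint lid below 0.04 rad), for 0.1 s.
3. the green key is pressed fully down, with the lid shut and the power on (all of step 2 and value of joint key_green above 0.0045 m), for 0.05 s.
At the end, for the whole second after the job is handed in: The lid is shut (within 0.04 rad), the rocker is on (above 0.36 rad), all three keys are back up (within 2 mm), the kiwi tray lies within 30 mm and every other loose thing within 40 mm of where it began (all of step 2 and value of joint each of key_green, key_red, key_blue below 0.002 m and distance of kiwi_tray from where it was at the start of the episode below 0.03 m and linear speed of kiwi_tray below 0.02 m/s and distance of each of cutter, nozzle, bowl, pan, jar, cup, spatula from where it was at the start of the episode below 0.04 m); the robot touches nothing.
It fails at once if the rocker is switched on before the lid is shut (value of joint rocker above 0.25 rad and value of joint lid above 0.08 rad).
It fails at once if the green key is pressed before the power is on (value of joint key_green above 0.003 m and value of joint rocker below 0.3 rad).
It fails at once if the red or the blue key is pressed (value of joint any of key_red, key_blue above 0.003 m).
It fails at once if the lid is raised beyond its starting range (value of joint lid above 0.7 rad).
It fails at once if the kiwi tray (more than 30 mm) or another loose thing (more than 40 mm) is lifted or pushed away (distance of kiwi_tray from where it was at the start of the episode above 0.03 m or distance of any of cutter, nozzle, bowl, pan, jar, cup, spatula from where it was at the start of the episode above 0.04 m).
It also fails if it takes over 43 s, if anything falls off the work surface, if the arm or the gripper's body presses on something with over 40 N, if the wrist force passes 120 N, or if a joint passes its speed limit or range.

ROBOT

A 6-joint arm with a two-finger parallel gripper is mounted at the origin on the work surface. World frame = base frame: x ahead of the robot, y to its left, z up, the work surface at z = 0. Lengths are in mm, angles in rad, forces in N, time in s.
With the tool pointing down it reaches from about 350 to 775 mm from the base axis. Payload 7.3 kg.
Tool frame: the origin (TCP) lies at the very end of the fingers, on their centre line; the grasp point (between the pads) lies 19 mm behind it (bot.grip_point_offset is the distance from the TCP to the grasp point, in mm); z points along the fingers, y is the line along which they close (so a half turn about z gives the same grasp; the last joint's range is limited). The gripper opens to 92 mm and grips with 3 to 60 N. Pads are 19 mm wide; open, the fingers measure 130 mm over their backs; the gripper's body (75 mm by 190 mm) begins 47 mm behind the grasp point.
Start: joints at [-1.289, 0.342, 1.524, -0, 1.275, -0.146], TCP at [217.831, -477.697, 226.741] pointing down, gripper open.
Joint ranges: [-2.53, 2.53], [-0.77, 2.02], [0.04, 2.7], [-1, 4.14], [0.28, 2.66], [-3.11, 3.11]. Speed limits (rad/s): [2.57, 2.57, 3.14, 3.14, 3.14, 3.14].

INTERFACE

Orientations are given as [roll, pitch, yaw] about the fixed x, y, z axes, in that order (R = Rz(yaw) Ry(pitch) Rx(roll)).
In Python, from plant import bot gives the robot as it stands. The module is installed in compiled form; this text tells all that it offers.
- The arm moves only by the shell command python3 -m jog 'ROWS' [OPENING]. ROWS is JSON, a list of rows, each a list of 6 numbers: the shift along the tool's x, y, z in mm, then the turn, a rotation vector about the tool's x, y, z in rad. In form: [[dx, dy, dz, rx, ry, rz], ...]. A call has 1 to 12 rows; each row shifts and turns the commanded pose from where the row before left it, along the tool's axes as they then stand; what a row does not reach is not made up. A row lasts 1/10 s, in which the tool goes at most 50 mm and 8.59 degrees, less where a joint would pass 70% of its speed; a pose out of reach is approached as far as the arm can. A call with a gripper value outside its range is refused whole. OPENING is the opening in per cent of the stroke, from 0 (shut) to 100 (fully open), set as the call begins (- or left out, the last holds). The fingers move at their own pace and stop on an object; the grip force is fixed at half the most. Time passes only in rows, so rows that do not move let the fingers close. It gives the time, the measured TCP pose, the force, the opening and the grip force at its end, in the units of the state.
- bot.get_obs(): the state, without advancing time (a new reading comes with each control period).
- bot.capture(name): name is "scene" or "top" or "wrist"; returns the picture (420x560x3 uint8, red, green, blue); there is no depth.
- bot.camera_model(name): a dict with "fx", "fy", "cx", "cy" (pixels), "position" and "orientation" of the camera in the world; the wrist camera has in their place "T_tool_cam" (4x4, takes a point from camera to tool coordinates, whose origin is the TCP and whose axes are the flange's). Camera axes: x right, y down, z forward; pixel columns grow to the right and rows downward; lengths in mm; the calibration is good to about 2 mm. A picture is of the moment at which its call begins: read the wrist's pose just before it. camera_model takes no time and is no camera call.
- bot.close_job(): hands the job in; it is judged then, once.
Trained networks look in the newest picture that a camera, given by its name, has taken for a name from the list of things; names that differ only in an ending like _2 or _b are one class to them, and where a whole thing is asked for, a point or a joint stands for the part that bears it (a point fixed in the world has none). Each returns a list of dicts, best first, with "p" (0 to 1); they miss things now and then, are a little off and sometimes report something else, mostly with a low value. They report only what shows in the picture. A call takes as long as a camera call. They do not tell look-alikes from the thing itself.
- bot.outline_of(target, camera): "mask" (420x560 bool, what is visible of it) and "pixel" ([column, row] in pixels, amid what is visible of it).
The state is a dict: "time": time; "joint_positions": joint angles; "dq": joint speeds; "tau": joint torques, N m; "tool_pos": TCP position; "tcp_rot": TCP orientation; "contact_force": force on the tool from outside, world axes, zero at the start; "moment": the same for the moment, N m; "grip_width": finger opening in mm; "finger_force": force on a finger pad.
Only numpy, scipy, OpenCV 4.12 (cv2) and the standard library are available. Lean on these libraries where they do the work, as an engineer would, in place of code of your own. Each camera call takes 0.05 s, during which the arm holds its last target. There are 200 camera calls.

## Working session

There is one attempt and no reset: what is moved stays moved. The work goes in short steps, Python scripts to look and compute and a shell command to move; the robot and the scene stay as the last step left them, time stands still between calls to the robot, and variables do not carry over. Pictures are saved under pics/ and viewed, at most 10 in all, crops included, and the job is handed in when it is done.

```bash
mkdir -p pics; cat > h.py <<'E'
import numpy as np, cv2
from plant import bot
from scipy.spatial.transform import Rotation as R
def cam(n):
    m=bot.camera_model(n)
    o=np.array(m["orientation"]); 
    Rm=o if o.shape==(3,3) else R.from_euler('xyz',o).as_matrix()
    return m,Rm,np.array(m["position"])
def ray(n,px,z):
    m,Rm,p=cam(n)
    d=Rm@np.array([(px[0]-m["cx"])/m["fx"],(px[1]-m["cy"])/m["fy"],1])
    return p+d*(z-p[2])/d[2]
def proj(n,P):
    m,Rm,p=cam(n); c=Rm.T@(np.array(P)-p)
    return np.array([c[0]/c[2]*m["fx"]+m["cx"],c[1]/c[2]*m["fy"]+m["cy"]])
E
python3 - <<'E'
from h import *
for n in("top","scene"):
    im=bot.capture(n); cv2.imwrite(f"pics/{n}0.png",im[:,:,::-1]); print(n,bot.camera_model(n))
    for t,z in(("key_green_top",92),("key_red_top",92),("key_blue_top",92),("rocker_on",92),("cutter",107),("nozzle",100),("lid_bar",190)):
        for d in bot.outline_of(t,n)[:2]: print(n,t,round(d["p"],2),d["pixel"],ray(n,d["pixel"],z).round())
E
```

```text
top {'fx': 511.02328280109526, 'fy': 511.02328280109526, 'cx': 278.3688462513168, 'cy': 202.94245633366955, 'position': array([ 293.54308864,   18.0210576 , 1844.73988243]), 'orientation': array([-3.00818761, -0.00946663, -1.58762754])}
top key_green_top 0.46 [280.3, 210.8] [501.  -9.  92.]
top key_red_top 0.37 [297.4, 215.2] [485. -67.  92.]
top key_blue_top 0.46 [320.6, 213.5] [ 489. -148.   92.]
top rocker_on 0.7 [262.5, 208.9] [509.  53.  92.]
top cutter 0.63 [241.0, 199.1] [542. 126. 107.]
top nozzle 0.54 [336.0, 216.3] [ 478. -200.  100.]
top lid_bar 0.73 [296.9, 159.4] [660. -65. 190.]
scene {'fx': 416.05277714002756, 'fy': 416.05277714002756, 'cx': 283.5399141455383, 'cy': 206.74468158124168, 'position': array([ 633.51207813, -802.72883002,  917.47735062]), 'orientation': array([-2.34815378,  0.01315107,  0.08889518])}
scene key_green_top 0.67 [265.2, 215.7] [501.  -7.  92.]
scene rocker_on 0.53 [271.2, 198.3] [510.  64.  92.]
scene cutter 0.79 [275.7, 183.3] [518. 113. 107.]
scene nozzle 0.6 [248.2, 280.7] [ 488. -232.  100.]
scene lid_bar 0.75 [327.1, 225.9] [ 667. -124.  190.]
```

View pics/top0.png

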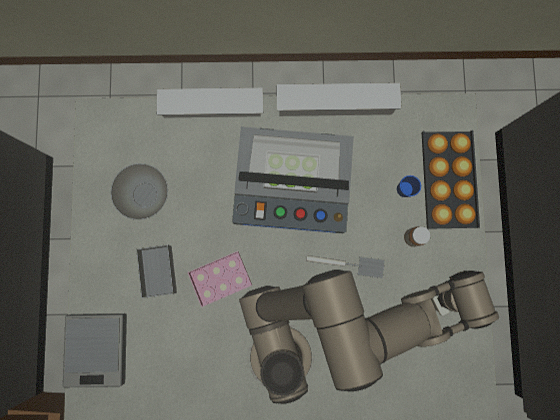

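View pics/scene0.png

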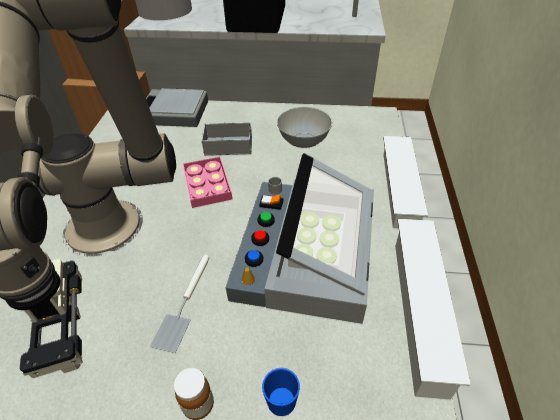

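The controls run from left to right in the top view: rocker (260,210), green (280,212), red (301,214), blue (321,215). The cutter is at (242,208) and the nozzle at (338,216). The lid is propped open, with its bar at about (294,180) in the top view and (295,207) in the scene view. The pink tray at (220,278) is the look-alike. Next I'll fit the sealer pose and lid angle.

```bash
cat > fit.py <<'E'
from h import *
from scipy.optimize import least_squares
obs=[]
for n in("top","scene"):
    im=cv2.imread(f"pics/{n}0.png").astype(int); b,g,r=im[...,0],im[...,1],im[...,2]
    guess={"top":dict(g=(280,212),r=(301,214),b=(321,215)),"scene":dict(g=(265,217),r=(260,238),b=(254,257))}[n]
    for k,y in(("g",35),("r",-35),("b",-105)):
        s={"g":g-np.maximum(r,b),"r":r-np.maximum(g,b),"b":b-np.maximum(r,g)}[k]
        V,U=np.mgrid[:420,:560]; u,v=guess[k]
        m=(abs(U-u)<11)&(abs(V-v)<11)&(s>40); px=(U[m].mean(),V[m].mean()); print(n,k,px,m.sum())
        obs.append((n,px,("k",y)))
obs+=[("top",(294,180),("l",0)),("scene",(295.5,206),("l",0))]
def W(q,p):
    x,y,t,_=q; c,s=np.cos(t),np.sin(t); return np.array([x+c*p[0]-s*p[1],y+s*p[0]+c*p[1],p[2]])
def bar(a): return np.array([162-217*np.cos(a)-12*np.sin(a),0,94+217*np.sin(a)+12*np.cos(a)])
def f(q):
    return np.concatenate([proj(n,W(q,(-120,y,90) if k=="k" else bar(q[3])))-px for n,px,(k,y) in obs])
s=least_squares(f,[620,-40,-.06,.45]); q=s.x; print(q,s.fun.round(1))
np.save("q.npy",q)
for n,p in(("rocker",(-103,105,96)),("green",(-120,35,92)),("red",(-120,-35,92)),("bar",bar(q[3])),("barshut",bar(0)),("cutter?",(-120,165,70))): print(n,W(q,p).round(1),[proj(c,W(q,p)).round() for c in("top","scene")])
E
python3 fit.py; python3 -c "
from h import *
o=bot.get_obs();print(o['tool_pos'],o['tcp_rot'],o['time']);print(R.from_euler('xyz',o['tcp_rot']).as_matrix().round(3))"
```

```text
top g (np.float64(279.93650793650795), np.float64(211.3015873015873)) 63
top r (np.float64(300.0882352941176), np.float64(213.16176470588235)) 68
top b (np.float64(320.42622950819674), np.float64(214.81967213114754)) 61
scene g (np.float64(265.40449438202245), np.float64(216.42696629213484)) 89
scene r (np.float64(259.5892857142857), np.float64(235.00892857142858)) 112
scene b (np.float64(253.3304347826087), np.float64(255.0608695652174)) 115
[ 6.20446063e+02 -6.20682948e+01 -1.50632110e-01  4.29715388e-01] [ 0.5 -2.2  0.4 -1.3  0.2 -0.3  2.   0.5  0.9  0.4 -0.5  0.5  0.7  2.7
 -2.7 -3.4]
rocker [534.4  57.2  96. ] [array([261., 201.]), array([279., 199.])]
green [507.1  -9.5  92. ] [array([280., 209.]), array([267., 216.])]
red [496.6 -78.7  92. ] [array([301., 212.]), array([260., 235.])]
bar [580.6 -56.  195.3] [array([295., 183.]), array([293., 203.])]
barshut [566.1 -53.8 106. ] [array([293., 191.]), array([287., 226.])]
cutter? [526.6 119.1  70. ] [array([244., 205.]), array([279., 191.])]
[ 217.82851361 -477.69198069  226.72774516] [3.14152068e+00 2.61379505e-05 4.27822094e-01] 0.8
[[ 0.91   0.415  0.   ]
 [ 0.415 -0.91  -0.   ]
 [-0.     0.    -1.   ]]
```

```bash
python3 -m jog '[[0,0,-25,0,0,0.14],[0,0,-25,0,0,0.14],[0,0,-25,0,0,0.14],[0,0,-25,0,0,0.14]]' 0; python3 -m jog '[[17,-37,0,0,0,0],[17,-37,0,0,0,0],[17,-37,0,0,0,0],[17,-37,0,0,0,0],[17,-37,0,0,0,0],[17,-37,0,0,0,0],[17,-37,0,0,0,0],[17,-37,0,0,0,0],[17,-37,0,0,0,0],[17,-37,0,0,0,0],[17,-37,0,0,0,0],[0,0,0,0,0,0]]'
cat >> h.py <<'E'
def wcam(o):
    T=np.array(bot.camera_model("wrist")["T_tool_cam"]); A=np.eye(4); A[:3,:3]=R.from_euler('xyz',o['tcp_rot']).as_matrix(); A[:3,3]=o['tool_pos']
    return A@T
def wray(C,px,z):
    m=bot.camera_model("wrist"); d=C[:3,:3]@np.array([(px[0]-m["cx"])/m["fx"],(px[1]-m["cy"])/m["fy"],1]); return C[:3,3]+d*(z-C[2,3])/d[2]
E
cat > w.py <<'E'
from h import *
import sys
o=bot.get_obs(); C=wcam(o); im=bot.capture("wrist"); cv2.imwrite(sys.argv[1],im[:,:,::-1])
print(o['tool_pos'].round(1),o['tcp_rot'].round(3),o['time'],o['grip_width'],"cam",C[:3,3].round())
for t,z in(("key_green_top",92),("key_red_top",92),("key_blue_top",92),("rocker_on",95),("lid_bar",190)):
    for d in bot.outline_of(t,"wrist")[:1]: print(t,round(d["p"],2),d["pixel"],wray(C,d["pixel"],z).round(1))
E
python3 w.py pics/w1.png
```

```text
time: 1.2
tool_pos: [217.8, -477.6, 327.8]
tcp_rot: [3.142, -0.0, -0.138]
contact_force: [-0.5, -0.9, 1.1]
grip_width: 64.5
finger_force: 0.0
time: 2.4
tool_pos: [458.4, -95.3, 326.6]
tcp_rot: [-3.14, -0.001, -0.127]
contact_force: [-0.3, -0.3, 0.2]
grip_width: 0.2
finger_force: 0.0
[458.4 -95.3 326.6] [-3.14e+00 -1.00e-03 -1.27e-01] 2.4 0.17917606465168665 cam [ 537. -106.  484.]
key_green_top 0.85 [214.5, 158.1] [498.8  -8.5  92. ]
key_red_top 0.81 [262.3, 155.4] [494.2 -73.   92. ]
key_blue_top 0.64 [316.5, 151.9] [ 489.7 -145.7   92. ]
rocker_on 0.63 [160.7, 159.5] [506.3  62.8  95. ]
lid_bar 0.7 [207.2, 46.0] [608.7 -46.  190. ]
```

View pics/w1.png

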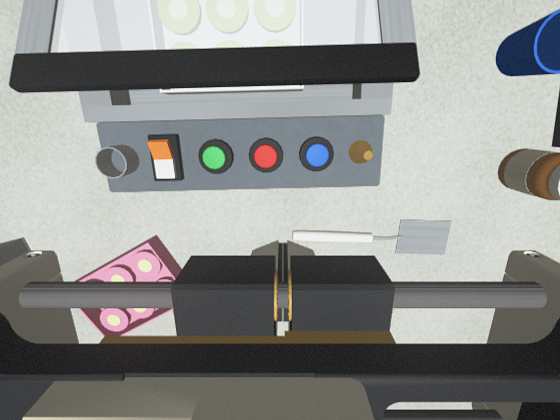

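The wrist view shows rocker (163,158; orange half 160,149), green (214,157), red (266,155) and blue (317,154). The lid bar runs from (12,72) to (418,62), with its middle at about (215,66). I'll refit with the wrist picture.

```bash
cat > fit2.py <<'E'
from fit import *
im=cv2.imread("pics/w1.png").astype(int); b,g,r=im[...,0],im[...,1],im[...,2]; V,U=np.mgrid[:420,:560]
C=wcam({'tcp_rot':[-3.14,-.001,-.127],'tool_pos':[458.4,-95.3,326.6]}); m_=bot.camera_model("wrist")
def pw(P):
    c=C[:3,:3].T@(P-C[:3,3]); return np.array([c[0]/c[2]*m_["fx"]+m_["cx"],c[1]/c[2]*m_["fy"]+m_["cy"]])
wo=[]
for (u,v),y,s in(((214,157),35,g-np.maximum(r,b)),((266,155),-35,r-np.maximum(g,b)),((317,154),-105,b-np.maximum(r,g))):
    m=(abs(U-u)<18)&(abs(V-v)<18)&(s>50); px=(U[m].mean(),V[m].mean()); wo.append((px,y)); print(px,wray(C,px,91).round(1))
m=(abs(U-160)<18)&(abs(V-150)<18)&(r-b>80); px=(U[m].mean(),V[m].mean()); print("orange",px,m.sum(),wray(C,px,95).round(1))
def f2(q): return np.concatenate([f(q),np.ravel([pw(W(q,(-120,y,90)))-px for px,y in wo]),pw(W(q,bar(q[3])))-(214,63)])
s=least_squares(f2,q,loss="soft_l1"); q=s.x; print(q,f2(q).round(1))
for n,p in(("rocker",(-103,105,96)),("green",(-120,35,92)),("red",(-120,-35,92)),("bar",bar(q[3])),("barshut",bar(0))): print(n,W(q,p).round(1),pw(W(q,p)).round())
E
python3 fit2.py | tail -12
```

```text
cutter? [526.6 119.1  70. ] [array([244., 205.]), array([279., 191.])]
(np.float64(213.4480198019802), np.float64(157.25)) [500.   -7.1  91. ]
(np.float64(265.08715596330273), np.float64(155.93577981651376)) [493.  -76.5  91. ]
(np.float64(316.89461358313815), np.float64(154.63466042154568)) [ 486. -146.   91.]
orange (np.float64(159.3490813648294), np.float64(149.13910761154855)) 381 [520.   61.1  95. ]
[ 6.16971519e+02 -5.75936915e+01 -1.25653635e-01  5.51079853e-01] [  0.1  -0.8   0.1  -0.5  -0.1   0.1   0.4  -0.   -0.2  -0.1  -0.9   0.1
   0.3  -0.7   0.4 -10.4   0.4  -1.8   0.5  -0.5   0.5   0.7  -0.9   1.1]
rocker [527.9  59.5  96. ] [159. 143.]
green [502.3  -7.8  92. ] [214. 156.]
red [493.5 -77.3  92. ] [266. 156.]
bar [588.  -53.9 217.8] [213.  64.]
barshut [562.4 -50.7 106. ] [236. 104.]
```

```bash
python3 -m jog '[[29,-14,0,0,0,-0.027],[29,-14,0,0,0,0],[29,-14,0,0,0,0],[29,-14,0,0,0,0],[0,0,29,0,0,0],[0,0,29,0,0,0],[0,0,24,0,0,0],[0,0,0,0,0,0]]'
python3 -m jog '[[-2,0,8,0,0,0],[-2,0,8,0,0,0],[-2,0,8,0,0,0],[-2,0,8,0,0,0],[-1,0,8,0,0,0],[-1,0,8,0,0,0],[-1,0,8,0,0,0]]'
```

```text
time: 3.5
tool_pos: [576.4, -57.1, 241.3]
tcp_rot: [-3.141, 0.007, -0.107]
contact_force: [-1.4, 0.6, 0.0]
grip_width: 0.2
finger_force: 0.0
time: 4.2
tool_pos: [567.2, -55.0, 188.3]
tcp_rot: [3.141, -0.0, -0.105]
contact_force: [-2.0, 1.1, 3.4]
grip_width: 0.6
finger_force: 1.7
```

Contact force is about 3 N, so the lid is moving. I'll keep pushing.

```bash
python3 -m jog '[[0,0,8,0,0,0],[0,0,8,0,0,0],[0,0,8,0,0,0],[0,0,8,0,0,0],[-1,0,8,0,0,0],[-1,0,8,0,0,0],[0,0,8,0,0,0],[0,0,8,0,0,0]]'; python3 -m jog '[[0,0,6,0,0,0],[0,0,3,0,0,0],[0,0,3,0,0,0],[0,0,2,0,0,0],[0,0,0,0,0,0]]'
```

```text
time: 5.0
tool_pos: [565.3, -54.8, 124.0]
tcp_rot: [3.142, 0.0, -0.105]
contact_force: [-0.9, 0.4, 2.0]
grip_width: 0.8
finger_force: 1.2
time: 5.5
tool_pos: [565.6, -54.9, 110.5]
tcp_rot: [3.142, -0.0, -0.105]
contact_force: [0.6, 0.5, -0.1]
grip_width: 0.2
finger_force: 0.0
```

```bash
python3 -m jog '[[0,0,2,0,0,0],[0,0,2,0,0,0],[0,0,1,0,0,0]]'; python3 -m jog '[[0,0,1,0,0,0],[0,0,1,0,0,0],[0,0,0,0,0,0]]'
```

```text
time: 5.8
tool_pos: [565.6, -54.9, 106.2]
tcp_rot: [3.141, -0.001, -0.105]
contact_force: [-3.9, 1.0, 11.3]
grip_width: 0.3
finger_force: 5.6
time: 6.1
tool_pos: [565.7, -54.9, 106.1]
tcp_rot: [3.141, -0.002, -0.105]
contact_force: [-6.9, 1.3, 19.6]
grip_width: 0.4
finger_force: 9.3
```

The lid hit its stop at z = 106 with 20 N. I'll lift, go back and look at the rocker.

```bash
python3 -m jog '[[0,0,-20,0,0,0],[0,0,-40,0,0,0],[0,0,-40,0,0,0],[-30,-18,0,0,0,0],[-30,-18,0,0,0,0],[-30,-18,0,0,0,0],[-29,-19,0,0,0,0],[0,0,0,0,0,0],[0,0,0,0,0,0]]'; python3 w.py pics/w2.png; python3 - <<'E'
from h import *
C=wcam(bot.get_obs())
im=cv2.imread("pics/w2.png").astype(int); b,g,r=im[...,0],im[...,1],im[...,2]
for n,s,z in(("orange",(r-b>80)&(g-b>25),95),("green",g-np.maximum(r,b)>50,91)):
    k,l,st,c=cv2.connectedComponentsWithStats(s.astype(np.uint8))
    for i in np.argsort(-st[1:,4])[:3]+1: print(n,st[i],c[i],wray(C,c[i],z).round(1))
E
```

```text
time: 7.0
tool_pos: [455.1, 30.4, 204.1]
tcp_rot: [3.141, -0.002, -0.104]
contact_force: [0.1, -0.6, 0.1]
grip_width: 0.5
finger_force: 0.0
[455.1  30.4 204.1] [ 3.141e+00 -2.000e-03 -1.040e-01] 7.0 0.5004427848763822 cam [534.  21. 362.]
key_red_top 0.78 [385.1, 152.2] [495.2 -69.8  92. ]
key_blue_top 0.86 [461.4, 155.4] [ 485.  -139.9   92. ]
rocker_on 0.68 [240.5, 152.5] [509.   62.4  95. ]
lid_bar 0.9 [353.0, 48.9] [565.5 -19.7 190. ]
orange [224 125  32  30 857] [239.69894982 139.36989498] [520.7  60.5  95. ]
orange [548 149  12  13 131] [553.74045802 155.05343511] [ 476.8 -222.    95. ]
orange [274 282   3  38 101] [275.02970297 301.89108911] [348.9  48.1  95. ]
green [300 137  33  34 869] [316.11622555 153.32336018] [500.6  -7.2  91. ]
```

View pics/w2.png

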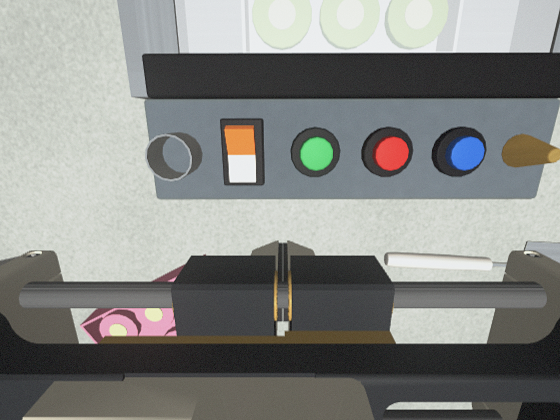

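The lid is shut, with its bar against the console edge. The rocker's orange half at (240,139) is raised, with the white half below it; green is at (316,153). Next: press the rocker.

```bash
python3 -m jog '[[32,-18,0,0,0,0],[32,-18,0,0,0,0],[0,0,30,0,0,0],[0,0,30,0,0,0],[0,0,30,0,0,0],[0,0,10,0,0,0],[0,0,0,0,0,0]]'; python3 -m jog '[[0,0,4,0,0,0],[0,0,4,0,0,0],[0,0,3,0,0,0],[0,0,3,0,0,0],[0,0,2,0,0,0],[0,0,0,0,0,0]]'
```

```text
time: 8.0
tool_pos: [521.6, 59.1, 102.5]
tcp_rot: [3.141, 0.003, -0.106]
contact_force: [-0.1, 1.1, -0.1]
grip_width: 0.5
finger_force: 0.0
time: 8.6
tool_pos: [522.8, 59.3, 89.1]
tcp_rot: [3.142, -0.002, -0.105]
contact_force: [-0.6, -0.7, 11.8]
grip_width: 0.3
finger_force: 6.2
```

```bash
python3 -m jog '[[0,0,1,0,0,0],[0,0,1,0,0,0],[0,0,0,0,0,0]]'; python3 -m jog '[[0,0,-10,0,0,0],[0,0,-40,0,0,0],[0,0,-40,0,0,0],[0,0,-26,0,0,0],[-32,18,0,0,0,0],[-32,18,0,0,0,0],[0,0,0,0,0,0],[0,0,0,0,0,0]]'; python3 w.py pics/w3.png; python3 -c "
import cv2;a=cv2.imread('pics/w3.png')[80:220,140:420];cv2.imwrite('pics/w3c.png',cv2.resize(a,None,fx=2.5,fy=2.5))"
```

```text
time: 8.9
tool_pos: [522.9, 59.3, 88.9]
tcp_rot: [3.141, -0.003, -0.105]
contact_force: [-6.6, -0.5, 27.5]
grip_width: 0.6
finger_force: 13.8
time: 9.7
tool_pos: [454.4, 30.2, 201.8]
tcp_rot: [-3.142, 0.0, -0.106]
contact_force: [0.5, 0.7, -1.2]
grip_width: 0.2
finger_force: 0.0
[454.4  30.2 201.8] [-3.142  0.    -0.106] 9.7 0.22926256009102627 cam [533.  21. 359.]
key_green_top 0.69 [312.6, 151.4] [502.1  -3.4  92. ]
key_red_top 0.79 [387.3, 154.9] [491.8 -71.2  92. ]
key_blue_top 0.83 [466.4, 152.8] [ 486.1 -143.1   92. ]
rocker_on 0.59 [239.5, 150.1] [510.5  62.3  95. ]
lid_bar 0.65 [345.8, 45.8] [566.  -15.9 190. ]
```

View pics/w3c.png

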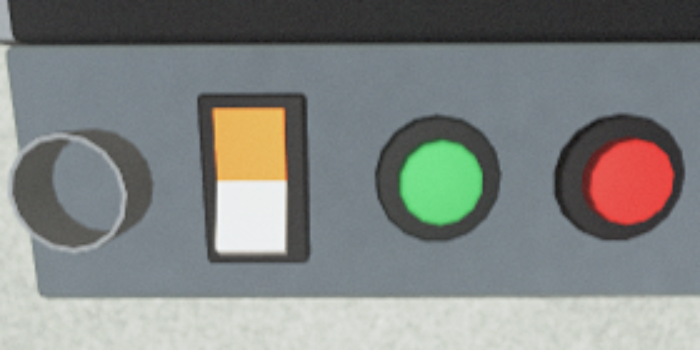

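The rocker's orange half, at crop (250,145), is now level and lit, so the power is on. Green is at crop (441,182), world (500.6,-7), between the rocker and the red key. Next: press green.

```bash
python3 -m jog '[[25,16,0,0,0,0],[25,16,0,0,0,0],[0,0,30,0,0,0],[0,0,30,0,0,0],[0,0,30,0,0,0],[0,0,12,0,0,0],[0,0,0,0,0,0]]'; python3 -m jog '[[0,0,4,0,0,0],[0,0,3,0,0,0],[0,0,3,0,0,0],[0,0,3,0,0,0],[0,0,2,0,0,0],[0,0,0,0,0,0]]'
```

```text
time: 10.7
tool_pos: [500.3, -6.6, 98.2]
tcp_rot: [-3.141, 0.004, -0.105]
contact_force: [1.0, -0.6, 0.2]
grip_width: 0.6
finger_force: 0.0
time: 11.3
tool_pos: [502.0, -6.9, 86.1]
tcp_rot: [3.141, -0.003, -0.105]
contact_force: [-1.7, 1.3, 11.3]
grip_width: 0.5
finger_force: 5.3
```

Force is 11 N at z = 86, which is full travel. I'll push slightly further, hold, then release and retreat.

```bash
python3 -m jog '[[0,0,1,0,0,0],[0,0,0,0,0,0],[0,0,0,0,0,0]]'; python3 -m jog '[[0,0,-10,0,0,0],[0,0,-40,0,0,0],[0,0,-40,0,0,0],[0,0,-26,0,0,0],[-25,0,0,0,0,0],[-25,0,0,0,0,0],[0,0,0,0,0,0],[0,0,0,0,0,0]]'; python3 w.py pics/w4.png
```

```text
time: 11.6
tool_pos: [502.1, -6.9, 86.0]
tcp_rot: [3.141, -0.003, -0.105]
contact_force: [-2.6, -0.1, 19.3]
grip_width: 0.4
finger_force: 9.4
time: 12.4
tool_pos: [451.4, -1.6, 200.0]
tcp_rot: [3.141, -0.001, -0.105]
contact_force: [0.0, 0.2, 0.4]
grip_width: 0.2
finger_force: 0.0
[451.4  -1.6 200. ] [ 3.141e+00 -1.000e-03 -1.050e-01] 12.4 0.2464292676652882 cam [530. -11. 358.]
key_green_top 0.73 [280.6, 154.5] [499.8  -5.9  92. ]
key_red_top 0.71 [354.3, 152.4] [494.7 -72.6  92. ]
key_blue_top 0.9 [431.4, 155.1] [ 484.9 -142.3   92. ]
rocker_on 0.74 [203.4, 153.6] [508.2  63.   95. ]
lid_bar 0.77 [325.0, 44.8] [564.4 -36.5 190. ]
```

View pics/w4.png

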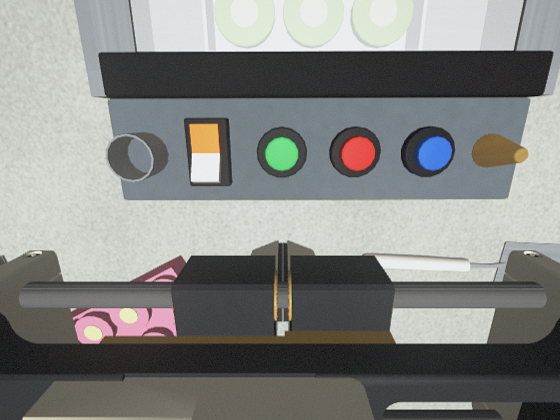

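The lid is shut, the rocker (204,152) is on, the keys including green (282,152) are up, and the cutter and nozzle are in place. Handing in.

```bash
python3 -c "
from plant import bot
print(bot.close_job())"
```

```text
the job is handed in; nothing more can be done
None
```

I shut the lid, switched the rocker on, and pressed and released the green key; the job was handed in at about 12.5 s of the 43 s allowed, and no verdict came back.

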